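# Cure a heel block under the lamp and wind its timer

## Robot

A 6-joint arm with a two-finger parallel gripper is mounted at the origin on a cart in front of the work surface, level with it; the furniture and walls round the work are solid. World frame = base frame: x ahead of the robot, y to its left, z up, the work surface at z = 0. Lengths are in mm, angles in rad, forces in N, time in s.
With the tool pointing down it reaches from about 400 to 925 mm from the base axis. Payload 12.5 kg.
Tool frame: the origin (TCP) lies midway between the tips of the shut fingers; the grasp point (between the pads) lies 19 mm behind it; z points along the fingers, y is the line along which they close (so a half turn about z gives the same grasp; the last joint's range is limited). The gripper opens to 95 mm and grips with 3 to 60 N. Pads are 20 mm wide; open, the fingers measure 119 mm over their backs; the gripper's body (75 mm by 180 mm) begins 59 mm behind the grasp point.
Start: joints at [1.116, 0.491, 1.559, -0, 1.092, -0.106], TCP at [213.591, 587.389, 214.661] pointing down, gripper open.
Joint ranges: [-3.1, 3.1], [-0.84, 2.19], [0.05, 2.79], [-1.13, 4.28], [0.06, 2.93], [-2.69, 2.69]. Speed limits (rad/s): [2.22, 2.22, 2.79, 3.14, 3.14, 3.14].

## Interface

Orientations are given as [roll, pitch, yaw] about the fixed x, y, z axes, in that order (R = Rz(yaw) Ry(pitch) Rx(roll)).
In Python, from cell import * gives the robot as it stands. The module is installed in compiled form; this text tells all that it offers.
- The arm moves only by the tool arm_command, never from a script. Its arguments are lists of equal length, an entry for each row: "delta_pos": the shift along the world's x, y, z in units of 250 mm (1.0 is 250 mm), a list of three; "delta_rot": the turn, a rotation vector about the world's x, y, z in units of 90 degrees (1.0 is 90 degrees), a list of three; "claw": the closure, from 0 (fully open) to 1 (shut). In form: {"delta_pos": [[tx, ty, tz], ...], "delta_rot": [[wx, wy, wz], ...], "claw": [claw, ...]}. A call has exactly 5 rows; each row is the pose to reach, as a shift and turn from the pose commanded when the call began; what a row does not reach only later rows make up. A row lasts 1/12 s, in which the tool goes at most 41.7 mm and 7.16 degrees, less where a joint would pass 70% of its speed; a pose out of reach is approached as far as the arm can. A call with a number of a shift or a turn outside -1 to 1 is refused whole. A call with a gripper value outside its range is refused whole. The fingers move at their own pace and stop on an object; the grip force is fixed at half the most. Time passes only in rows, so rows that repeat a pose let the fingers close, or fill a call up. It gives the time, the measured TCP pose, the force, the opening and the grip force at its end, in the units of the state.
- state(): the state, without advancing time (a new reading comes with each control period).
- read_camera(name): name is "scene" or "top" or "wrist"; returns the picture (400x640x3 uint8, red, green, blue); there is no depth.
- calibration(name): a dict with "camera_matrix" (3x3 intrinsics, pixels), "T" (4x4, takes a point from camera to world coordinates). Camera axes: x right, y down, z forward; pixel columns grow to the right and rows downward; lengths in mm; the calibration is good to about 2 mm. A picture is of the moment at which its call begins: read the wrist's pose just before it. calibration takes no time and is no camera call; for the wrist camera it gives the pose at the moment of the call.
- job_done(): hands the job in; it is judged then, once.
The state is a dict: "t": time; "joints": joint angles; "qvel": joint speeds; "tau": joint torques, N m; "eef_pos": TCP position; "tcp_rot": TCP orientation; "ft_force": force on the tool from outside, world axes, zero at the start; "moment": the same for the moment, N m; "opening": opening from 0.0 (shut) to 1.0 (fully open); "grip_force": force on a finger pad.
Only numpy, scipy, OpenCV 4.12 (cv2) and the standard library are available. Lean on these libraries where they do the work, as an engineer would, in place of code of your own. Each camera call takes 0.05 s, during which the arm holds its last target. There are 200 camera calls.

## Task

Cure the primed black heel block at the curing station: swing the lamp arm well clear of the rubber pad to the left, stand the black heel block upright in the middle of the pad with its long side along the pad's long side, and swing the lamp all the way back over it to its stop. Then wind the timer's brass key clockwise (this takes several part turns) until the blue pointer stands in the red band on the dial, and let go. Leave the tan heel blocks, the blue tin and the red thread cone where they are.

Things in the scene. Friction and masses are not known exactly. Their poses are not given: they have to be found in the camera images.
- pad (a point): centre of the upper face of the black rubber pad (46 mm along this frame's x, 70 mm along its y, its long side), 16 mm above the bench, on the station's base plate; aluminium rim round it 6 mm wide, 3 mm lower. z up; x points to the lamp hinge (160 mm away), y to the left, the side to which the lamp swings clear; the timer's axis lies at x +10, y -190 mm
- station: grey curing station, fixed to the bench: base plate 250 (x) x 310 (y) mm, 10 mm thick, its centre at x +35 mm from this origin; axes parallel to those of pad; carries pad, lamp post and timer
- lamp_hinge (a point): point on the vertical axis of the lamp arm, 125 mm above the bench, over the steel post (22 mm thick, 112 mm tall; the arm's hub above it is 32 mm thick and ends at 138 mm)
- lamp_handle (a point): grip point of the orange upright round handle on top of the lamp head: handle 18 mm thick, from 150 to 190 mm above the bench, this point at 175 mm, 160 mm from lamp_hinge horizontally. The white lamp head below it is a disc of 68 mm diameter, from 105 to 136 mm above the bench, joined to the hub by a 14 mm tube
- lamp_arm (a joint): swing of the lamp arm, rad: 0 = at its stop with the lamp straight over the pad, grows as the lamp swings clockwise seen from above (to the station's left, +y of pad), up to 1.5 at the other stop; it starts between 0 and 0.3; stays where it is left, about 1 N at the handle moves it
- timer_key (a joint): turn of the brass winding key, rad: 0 = pointer at the long zero tick on the station's left (+y), grows clockwise seen from above, stop at 5.2; it starts between 0 and 0.5. A spring pulls it back towards 0 but an inner friction brake holds it where it is let go; winding takes 0.11 to 0.2 N m. It can be turned back as well
- key_grip (a point): grip point of the brass winding key: on its upright axis, 86 mm above the bench, mid-wing. The flat upright butterfly wing is 9 mm thick (this frame's y), 50 mm long (this frame's x, the pointer's direction), from 73 to 99 mm above the bench; the frame turns with the key. Below: black round timer housing, 92 mm diameter, white dial 52 mm above the bench
- pointer_tip (a point): point near the outer end of the timer's blue pointer (bar 6 mm wide, ending 38 mm from the key's axis), 33 mm from the key's axis, 55 mm above the bench; turns with the key
- red_mark (a point): middle of the red band on the dial (13 mm long along the dial's edge), 33 mm from the key's axis, 55 mm above the bench; lies at a key turn between 3.2 and 4.0 rad, other in each episode, and stays put. The pointer is in the band when pointer_tip is within 7 mm of this point
- black_heel: black D-shaped heel block, loose, 48 mm (x) x 26 mm (y) x 28 mm (z); flat face on one long side, curved on the other; origin at the centre of its underside; grip it across its 26 mm
- tan_heel_a: tan heel block of the same shape, to be left alone; origin at the centre of its underside
- tan_heel_b: another tan heel block of the same shape, to be left alone; origin at the centre of its underside
- blue_tin: flat blue tin, 64 mm diameter, 25 mm tall, to be left alone; origin at the centre of its underside
- red_thread: red cone of thread, 50 mm diameter, 68 mm tall, to be left alone; origin at the centre of its underside
There are look-alikes about, which are no part of the job. Leave any orange or turquoise look-alike of the black_heel alone.

How it is judged (in metres and radians):
On the way, in this order (a step that is already met when the one before it is completed fails the run):
1. the lamp arm is swung clear of the pad (more than 0.55 rad from its stop) (value of joint lamp_arm above 0.55 rad), for 0.2 s.
2. the black heel block stands on the middle of the pad, released, while the lamp is clear (horizontal distance between black_heel and pad below 0.015 m and z of black_heel in the frame of pad below 0.004 m and angle between black_heel's own z axis and vertical below 0.1 rad and angle between the x axis of black_heel and the y axis of pad, either way round below 0.26 rad and contact force between black_heel and the fingers below 0.1 N and value of joint lamp_arm above 0.4 rad), for 0.2 s.
3. the lamp is swung back over the block to its stop (within 0.12 rad) (value of joint lamp_arm below 0.12 rad), for 0.2 s.
4. the key is wound until the pointer stands in the red band (distance between pointer_tip and red_mark below 0.007 m), for 0.2 s.
At the end, for the whole second after the job is handed in: The black heel block stands upright and at rest on the pad, its centre within 15 mm of the pad's centre and its long side within 0.26 rad of the pad's long side; the lamp arm is within 0.12 rad of its stop over the pad; the pointer's end point is within 7 mm of the middle of the red band (horizontal distance between black_heel and pad below 0.015 m and z of black_heel in the frame of pad below 0.004 m and angle between black_heel's own z axis and vertical below 0.1 rad and angle between the x axis of black_heel and the y axis of pad, either way round below 0.26 rad and linear speed of black_heel below 0.02 m/s and value of joint lamp_arm below 0.12 rad and distance between pointer_tip and red_mark below 0.007 m); the robot touches nothing.
It fails at once if a tan heel block is moved by more than 30 mm (distance of any of tan_heel_a, tan_heel_b from where it was at the start of the episode above 0.03 m).
It fails at once if the blue tin or the red thread cone is moved by more than 30 mm (distance of any of blue_tin, red_thread from where it was at the start of the episode above 0.03 m).
It also fails if it takes over 72 s, if anything falls off the work surface, if the arm or the gripper's body presses on something with over 40 N, if the wrist force passes 120 N, or if a joint passes its speed limit or range.

## Working session

There is one attempt and no reset: what is moved stays moved. The work goes in short steps, Python scripts to look and compute and a tool call to move; the robot and the scene stay as the last step left them, time stands still between calls to the robot, and variables do not carry over. Pictures are saved under pics/ and viewed, at most 10 in all, crops included, and the job is handed in when it is done.

Besides the shell and the picture viewer there is one more tool, called after "Request:" as a command line: name --argument value ..., lists and objects as JSON in quotes. arm_command: Moves the arm, as the interface text tells. Shifts and turns lie within -1 to 1; 1 stands for 250 mm of shift or 90 degrees of turn. Its arguments: {"type":"object","properties":{"delta_pos":{"type":"array"},"delta_rot":{"type":"array"},"claw":{"type":"array"}},"required":["delta_pos","delta_rot","claw"]}

```bash
mkdir -p pics
cat > h.py <<'E'
from cell import *
import numpy as np, cv2
def snap(n,f):
    im=read_camera(n); cv2.imwrite('pics/'+f,im[:,:,::-1]); return im
def ray(n,u,v,z,C=None):
    c=C or calibration(n); K=np.array(c["camera_matrix"]);T=np.array(c["T"])
    d=T[:3,:3]@np.linalg.solve(K,[u,v,1]); o=T[:3,3]
    return o+d*(z-o[2])/d[2]
def proj(n,p):
    c=calibration(n); K=np.array(c["camera_matrix"]);T=np.array(c["T"])
    q=K@(T[:3,:3].T@(np.array(p)-T[:3,3])); return q[:2]/q[2]
E
python3 - <<'E'
from h import *
s=state();print(s['t'],s['eef_pos'],s['tcp_rot'],s['opening'])
snap('top','top0.png');snap('scene','scene0.png')
for n in('top','scene'):
    c=calibration(n);print(np.array(c['T']).round(2).tolist(),c['camera_matrix'])
E
```

```text
0.0 [213.493373   587.13740958 214.06561981] [-3.14051309e+00 -8.89853483e-05  2.79275011e+00] 1.0020299278303482
[[-0.0, -0.98, 0.19, 273.94], [-1.0, -0.0, -0.02, 2.32], [0.02, -0.19, -0.98, 1409.59], [0.0, 0.0, 0.0, 1.0]] [[449.46009435   0.         317.37508845]
 [  0.         449.46009435 195.50611433]
 [  0.           0.           1.        ]]
[[0.84, -0.24, 0.49, -234.69], [-0.54, -0.35, 0.76, -1146.79], [-0.01, -0.9, -0.43, 768.03], [0.0, 0.0, 0.0, 1.0]] [[502.0400759    0.         322.43318053]
 [  0.         502.0400759  202.01281079]
 [  0.           0.           1.        ]]
```

View pics/top0.png

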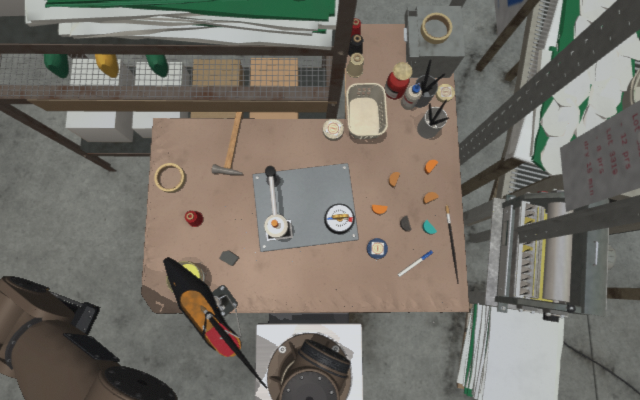

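View pics/scene0.png

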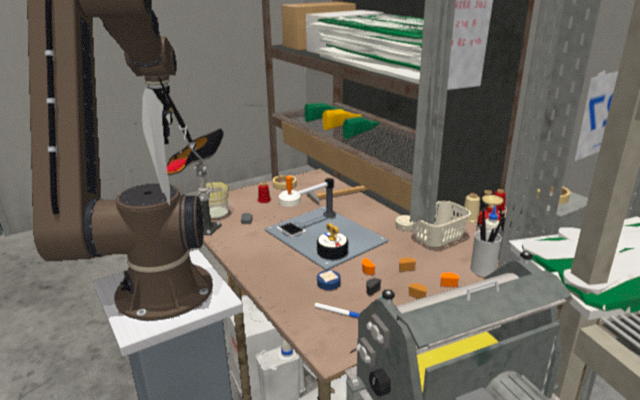

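Dark candidates for the black heel are top (406,223), D-shaped and among the heels, and top (229,257), a dark grey rectangle. The orange ones are at (380,209), (432,166), (394,178) and (431,198), and the turquoise one at (429,227). I'll enlarge these to confirm.

Run:
```python
from h import *
t=cv2.imread('pics/top0.png');s=cv2.imread('pics/scene0.png')
f=lambda im,x,y,w,h,W,H:cv2.resize(im[y:y+h,x:x+w],(W,H),interpolation=cv2.INTER_CUBIC)
a=np.hstack([f(t,365,150,80,60+30,400,450)[:300+150],f(t,215,243,32,36,400,450)])
b=f(s,225,200,240,45,800,150)
b=np.hstack([f(s,355,255,106,40,400,150),f(s,230,205,40,15,400,150)])
cv2.imwrite('pics/crop1.png',np.vstack([a,b]))
cv2.imwrite('pics/crop2.png',f(t,245,155,120,100,720,600))
```

```text
(no output)
```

View pics/crop1.png

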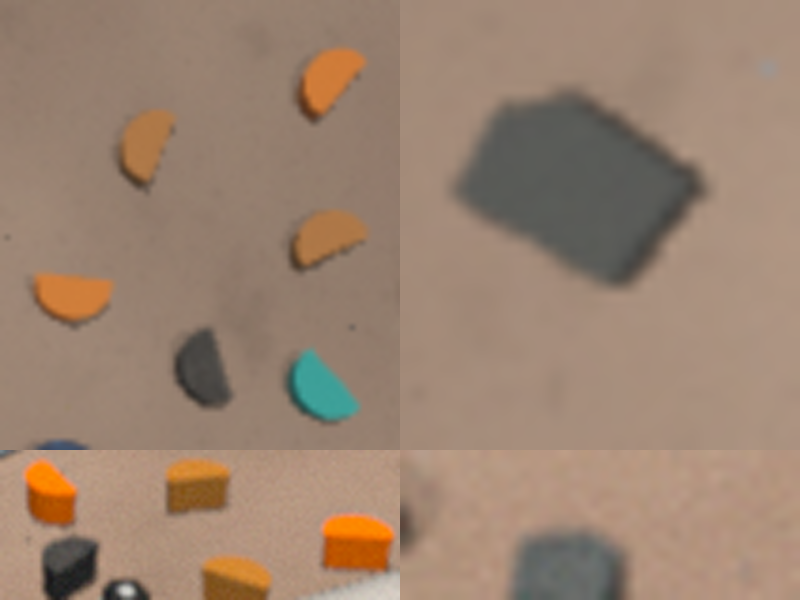

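View pics/crop2.png

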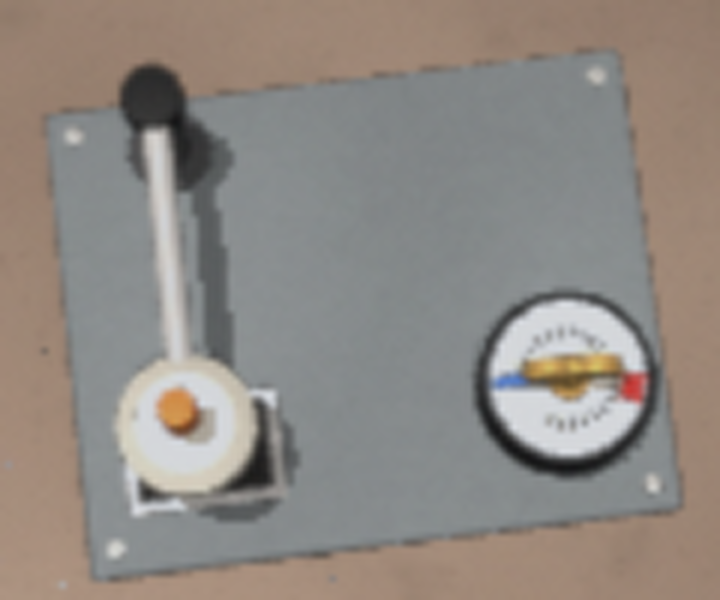

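The black heel is the D-shaped block at top (406,223). The (229,257) item is a faceted grey stone with no D outline, so I'll leave it. The lamp is nearly over the pad, the blue pointer is left at about (330,218), and the red band is at about (350,219).

```bash
cat > m.py <<'E'
from h import *
import json
def meas(t):
    hsv=cv2.cvtColor(t,cv2.COLOR_RGB2HSV)
    c=lambda x,y:(245+x/6,155+y/6)
    P=np.array([ray('top',*c(x,y),10)[:2] for x,y in[(47,117),(615,50),(683,508),(95,578)]])
    ey=(P[0]-P[1]+P[3]-P[2]);ey/=np.linalg.norm(ey)
    ex=(P[0]-P[3]+P[1]-P[2]);ex/=np.linalg.norm(ex)
    th=np.arctan2(ex[1],ex[0]);th2=np.arctan2(-ey[0],ey[1]);a=(th+th2)/2
    ex=np.array([np.cos(a),np.sin(a)]);ey=np.array([-ex[1],ex[0]])
    ctr=P.mean(0);pad=ctr-35*ex
    return P,a,ex,ey,ctr,pad
def blob(t,roi,lo,hi):
    hsv=cv2.cvtColor(t,cv2.COLOR_RGB2HSV);x0,y0,x1,y1=roi
    m=cv2.inRange(hsv,lo,hi);k=np.zeros_like(m);k[y0:y1,x0:x1]=m[y0:y1,x0:x1]
    cs,_=cv2.findContours(k,cv2.RETR_EXTERNAL,cv2.CHAIN_APPROX_NONE)
    return max(cs,key=cv2.contourArea) if cs else None
E
python3 - <<'E'
from m import *
t=cv2.imread('pics/top0.png')[:,:,::-1].copy()
P,a,ex,ey,ctr,pad=meas(t)
print('sides',[np.linalg.norm(P[i]-P[(i+1)%4]).round(1) for i in range(4)],'yaw',a,'ctr',ctr,'pad',pad)
hin=pad+160*ex;tim=pad+10*ex-190*ey
print('hinge',hin,'timer',tim)
dc=ray('top',*(245+569/6,155+382/6),52);print('dial by img',dc)
def cen(c): 
    M=cv2.moments(c);return M['m10']/M['m00'],M['m01']/M['m00']
ora=blob(t,(268,212,290,236),(5,130,120),(18,255,255));u=cen(ora);h=ray('top',*u,190)[:2];print('handle px',u,h,np.linalg.norm(h-hin))
d=h-hin; print('lamp angle', np.arctan2(d@ey,-d@ex))
for n,r,lo,hi in[('blue',(320,200,360,240),(105,90,60),(130,255,255)),('red',(340,205,360,235),(172,120,80),(180,255,255)),('key',(325,205,360,235),(15,100,60),(30,255,255)),('black',(395,210,418,236),(0,0,0),(180,110,95))]:
    c=blob(t,r,lo,hi)
    if c is None: print(n,None);continue
    u=cen(c);z={'blue':55,'red':53,'key':99,'black':28}[n];p=ray('top',*u,z)[:2];q=p-tim
    print(n,u,cv2.contourArea(c),p,'turn',np.arctan2(q@ex,q@ey),np.linalg.norm(q))
    if n=='black':
        w=np.array([ray('top',*x[0],28)[:2] for x in c],np.float32);print(cv2.minAreaRect(w),cv2.boxPoints(cv2.minAreaRect(w)))
E
```

```text
sides [np.float64(305.4), np.float64(247.7), np.float64(306.3), np.float64(245.7)] yaw 0.12244518202329754 ctr [507.17287708  10.6424991 ] pad [472.43492383   6.36761853]
hinge [631.23699584  25.9099297 ] timer [ 505.56654785 -180.98844753]
dial by img [462.76477204 -95.3937157   52.        ]
handle px (274.29059829059827, 223.00854700854697) [431.76500475  93.59650188] 210.6431752570643
lamp angle 0.4495818301982223
blue (328.3333333333333, 218.33333333333331) 0.5 [463.39485294 -60.16899494] turn -0.21338058983778327 127.96793339345402
red None
key (339.65909090909093, 216.61742424242422) 44.0 [462.31606512 -91.57629058] turn -0.32809411934584537 99.32340140745303
black (404.6683937823834, 223.7098445595855) 96.5 [ 450.1631805  -298.56629284] turn -2.5787993781507055 129.97723962647316
((450.33624267578125, -296.7792053222656), (45.07373809814453, 28.710041046142578), 12.955216407775879) [[ 425.15482 -287.8421 ]
 [ 431.59128 -315.82135]
 [ 475.51767 -305.7163 ]
 [ 469.0812  -277.73706]]
```

Run:
```python
from m import *
t=cv2.imread('pics/top0.png')[:,:,::-1].copy()
P,a,ex,ey,ctr,_=meas(t)
c=lambda x,y,z:ray('top',245+x/6,155+y/6,z)[:2]
bl,br,tr=c(134,515,13),c(286,494,13),c(274,390,13)
print(bl,br,tr,np.linalg.norm(bl-br),np.linalg.norm(br-tr))
e=bl-br;print('rim yaw',np.arctan2(-e[0],e[1]))
print('pad by rim',(bl+tr)/2,(bl+br)/2+29*ex)
tim=c(569,382,52);pad=tim-10*ex+190*ey;hin=pad+160*ex
print('tim',tim,'pad by tim',pad,'hinge',hin,'img hub',c(152,95,138))
h=c(177,409,190);print('handle',h,np.linalg.norm(h-hin)); d=h-hin;print(np.arctan2(d@ey,-d@ex))
for n,x,y,z in[('blue',507,382,55),('red',634,387,53),('wingL',528,368,99),('wingR',620,366,99)]:
    p=c(x,y,z);q=p-tim;print(n,p,'turn',np.arctan2(q@ex,q@ey)%(2*np.pi),np.linalg.norm(q))
print('scene px of tim,pad',proj('scene',[*tim,52]),proj('scene',[*pad,16]),proj('scene',[*h,190]))
```

```text
[399.12283447 127.55291131] [409.84288177  49.23208888] [464.09423072  55.84677526] 79.05106349756754 54.653114630531626
rim yaw 0.13602826322426384
pad by rim [431.6085326   91.69984329] [433.26573367  91.93454399]
tim [462.76477204 -95.3937157 ] pad by tim [429.63314802  91.96235036] hinge [588.43522003 111.50466153] img hub [591.08579255 111.16419039]
handle [431.33067974  93.0204758 ] 158.1881844547644
0.0053282842292347995
blue [462.37007104 -63.71130773] turn 0.1099877771288409 31.684866480789832
red [ 460.04119966 -128.34733962] turn 3.346499062998694 33.065982152797034
wingL [463.17278623 -71.94555249] turn 0.1398441148082557 23.451712807349928
wingR [ 464.13729551 -117.20797515] turn 3.2012020283018923 21.857395450981528
scene px of tim,pad [330.47911448 239.67998724] [288.98643142 228.10088165] [287.14408084 176.98662721]
```

Top-view results, in mm: pad at about (431,92) with yaw 0.125, hinge (589,111.5), timer (463,-95). Pointer turn is about 0.12, red band about 3.35, lamp about 0. Next I move to the right of the handle with the claw shut.

Request:
arm_command --delta_pos '[[0.057,-0.145,0],[0.115,-0.289,0],[0.172,-0.434,0],[0.229,-0.578,0],[0.287,-0.723,0]]' --delta_rot '[[0,0,-0.046],[0,0,-0.092],[0,0,-0.139],[0,0,-0.185],[0,0,-0.231]]' --claw '[1,1,1,1,1]'

```text
t: 0.52
eef_pos: [285.4, 404.9, 214.4]
tcp_rot: [-3.141, 0.0, 2.427]
ft_force: [1.3, 0.3, 0.5]
opening: 0.702
grip_force: 0.0
```

Request:
arm_command --delta_pos '[[0.057,-0.145,0],[0.115,-0.289,0],[0.172,-0.434,0],[0.229,-0.578,0],[0.287,-0.723,0]]' --delta_rot '[[0,0,-0.046],[0,0,-0.092],[0,0,-0.139],[0,0,-0.185],[0,0,-0.231]]' --claw '[1,1,1,1,1]'

```text
t: 0.93
eef_pos: [357.2, 224.1, 214.7]
tcp_rot: [3.142, 0.0, 2.064]
ft_force: [0.5, 0.3, -0.6]
opening: 0.357
grip_force: 0.0
```

Request:
arm_command --delta_pos '[[0.057,-0.145,0],[0.115,-0.289,0],[0.172,-0.434,0],[0.229,-0.578,0],[0.287,-0.723,0]]' --delta_rot '[[0,0,-0.046],[0,0,-0.092],[0,0,-0.139],[0,0,-0.185],[0,0,-0.231]]' --claw '[1,1,1,1,1]'

```text
t: 1.35
eef_pos: [429.0, 43.2, 214.7]
tcp_rot: [3.142, -0.0, 1.701]
ft_force: [1.5, 0.8, -0.3]
opening: 0.025
grip_force: 0.0
```

Run:
```python
from h import *
s=state();print(s['t'],s['eef_pos'],s['tcp_rot'],s['opening'],s['joints'],s['ft_force'])
a=.125;ex=np.array([np.cos(a),np.sin(a)]);ey=np.array([-ex[1],ex[0]]);hin=np.array([589.5,111.5])
for th in np.arange(0,1.31,.13):
    print(th.round(2),(hin+160*(-np.cos(th)*ex+np.sin(th)*ey)-20*(np.sin(th)*ex+np.cos(th)*ey)).round(1))
```

```text
1.35 [428.98841252  43.19069583 214.6946153 ] [ 3.14150373e+00 -3.63787581e-05  1.70052044e+00] 0.02513737310219245 [-5.31368946e-02  2.15190124e-01  2.00681077e+00  6.53120551e-05
  9.19510934e-01 -1.82900593e-01] [ 1.47295852  0.76804213 -0.34611722]
0.0 [433.2  71.7]
0.13 [429.4  92.3]
0.26 [428.3 113.2]
0.39 [429.8 134.1]
0.52 [434.1 154.6]
0.65 [441.  174.4]
0.78 [450.4 193.1]
0.91 [462.2 210.4]
1.04 [476.1 226.1]
1.17 [491.9 239.8]
1.3 [509.4 251.4]
```

Request:
arm_command --delta_pos '[[0,0,-0.11],[0,0,-0.22],[0.016,0.06,-0.22],[0.016,0.114,-0.22],[0.0,0.196,-0.22]]' --delta_rot '[[0,0,0],[0,0,0],[0,0,0],[0,0,0],[0,0,0]]' --claw '[1,1,1,1,1]'

```text
t: 1.77
eef_pos: [429.3, 93.8, 159.0]
tcp_rot: [-3.141, 0.0, 1.703]
ft_force: [1.3, -1.0, 0.5]
opening: 0.005
grip_force: 0.7
```

Request:
arm_command --delta_pos '[[-0.003,0.084,0],[0.003,0.168,0],[0.02,0.25,0],[0.048,0.33,0],[0.086,0.404,0]]' --delta_rot '[[0,0,0],[0,0,0],[0,0,0],[0,0,0],[0,0,0]]' --claw '[1,1,1,1,1]'

```text
t: 2.18
eef_pos: [449.9, 196.2, 159.5]
tcp_rot: [-3.141, 0.0, 1.705]
ft_force: [-1.0, -1.2, 0.2]
opening: 0.003
grip_force: 0.4
```

Request:
arm_command --delta_pos '[[0.046,0.07,0],[0.102,0.132,0],[0.165,0.187,0],[0.235,0.232,0],[0.235,0.232,0]]' --delta_rot '[[0,0,0],[0,0,0],[0,0,0],[0,0,0],[0,0,0]]' --claw '[1,1,1,1,1]'

```text
t: 2.6
eef_pos: [511.3, 254.7, 159.3]
tcp_rot: [3.14, -0.0, 1.705]
ft_force: [-0.3, 0.4, 0.1]
opening: 0.008
grip_force: 0.0
```

Run:
```python
from h import *
s=state();print(s['t'],s['eef_pos'],s['ft_force'])
im=snap('scene','scene1.png');cv2.imwrite('pics/s1c.png',cv2.resize(im[140:300,200:440,::-1],(720,480)))
```

```text
2.6 [511.29330417 254.73439178 159.26484695] [-0.27894449  0.37632824  0.07824975]
```

View pics/s1c.png

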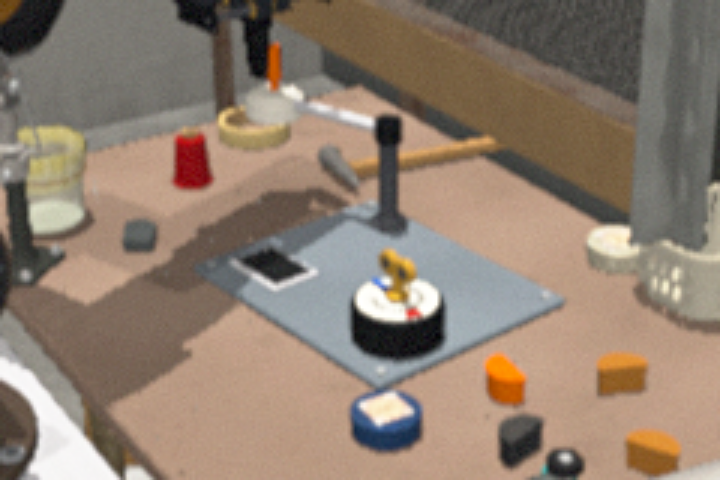

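The lamp is well clear: the crop shows its orange handle at (275,65) and the bare pad at (275,265). Next I go over the black heel.

Request:
arm_command --delta_pos '[[0,0,0.16],[-0.017,-0.158,0.16],[-0.035,-0.315,0.16],[-0.052,-0.473,0.16],[-0.07,-0.631,0.16]]' --delta_rot '[[0,0,0],[0,0,-0.067],[0,0,-0.134],[0,0,-0.201],[0,0,-0.268]]' --claw '[1,1,1,1,0.5]'

```text
t: 3.07
eef_pos: [490.0, 93.7, 199.7]
tcp_rot: [-3.141, 0.0, 1.279]
ft_force: [1.0, -0.4, 0.1]
opening: 0.034
grip_force: 0.0
```

Request:
arm_command --delta_pos '[[-0.017,-0.158,0],[-0.035,-0.315,0],[-0.052,-0.473,0],[-0.07,-0.631,0],[-0.087,-0.789,0]]' --delta_rot '[[0,0,-0.067],[0,0,-0.134],[0,0,-0.201],[0,0,-0.268],[0,0,-0.335]]' --claw '[0.4,0.4,0.4,0.4,0.4]'

```text
t: 3.48
eef_pos: [468.1, -103.6, 199.7]
tcp_rot: [-3.141, 0.0, 0.752]
ft_force: [1.5, 0.6, 0.3]
opening: 0.371
grip_force: 0.0
```

Request:
arm_command --delta_pos '[[-0.017,-0.158,0],[-0.035,-0.315,0],[-0.052,-0.473,0],[-0.07,-0.631,0],[-0.087,-0.789,0]]' --delta_rot '[[0,0,-0.067],[0,0,-0.134],[0,0,-0.201],[0,0,-0.268],[0,0,-0.335]]' --claw '[0.4,0.4,0.4,0.4,0.4]'

```text
t: 3.9
eef_pos: [446.4, -300.7, 199.6]
tcp_rot: [-3.141, 0.0, 0.225]
ft_force: [0.7, -0.2, 0.6]
opening: 0.599
grip_force: 0.0
```

Run:
```python
from m import *
s=state();print(s['t'],s['eef_pos'],s['tcp_rot'],s['opening'])
C=calibration('wrist');im=snap('wrist','w1.png');t=snap('top','top1.png')
print(np.array(C['T']).round(1).tolist())
g=cv2.inRange(cv2.cvtColor(im,cv2.COLOR_RGB2HSV),(0,0,0),(180,110,85))
cs,_=cv2.findContours(g,cv2.RETR_EXTERNAL,cv2.CHAIN_APPROX_NONE)
for c in cs:
    if cv2.contourArea(c)>300:
        w=np.array([ray('wrist',*x[0],28,C)[:2] for x in c],np.float32)
        print(cv2.boundingRect(c),cv2.contourArea(c),cv2.minAreaRect(w),w.mean(0))
c=blob(t,(262,212,300,245),(0,0,0),(180,255,70))
if c is not None:
    w=np.array([ray('top',*x[0],16)[:2] for x in c],np.float32);print('pad',cv2.boundingRect(c),cv2.minAreaRect(w))
```

```text
3.9 [ 446.42902744 -300.66521851  199.62950248] [-3.14120249e+00  3.55520910e-04  2.25103646e-01] 0.5988980125029242
[[0.2, -0.9, -0.2, 512.8], [-1.0, -0.2, -0.1, -285.3], [-0.0, 0.2, -1.0, 369.4], [0.0, 0.0, 0.0, 1.0]]
(0, 197, 640, 203) 92281.0 ((315.383056640625, -339.4018249511719), (248.31292724609375, 764.4763793945312), 12.934947967529297) [ 314.03412 -348.42603]
(564, 109, 76, 25) 322.5 ((571.836181640625, -561.8262329101562), (20.59280776977539, 74.17444610595703), 9.328696250915527) [ 567.3089 -563.6287]
(67, 67, 95, 99) 1923.5 ((473.5600891113281, -104.8228759765625), (93.61949157714844, 77.06828308105469), 21.923816680908203) [ 475.5288   -106.925285]
(517, 0, 123, 127) 4864.5 ((618.0154418945312, -515.6131591796875), (105.42572021484375, 115.73241424560547), 22.057275772094727) [ 619.91876 -518.99426]
pad (268, 223, 22, 15) ((432.4479064941406, 93.18070220947266), (43.64637756347656, 65.22938537597656), 0.9760233163833618)
```

View pics/w1.png

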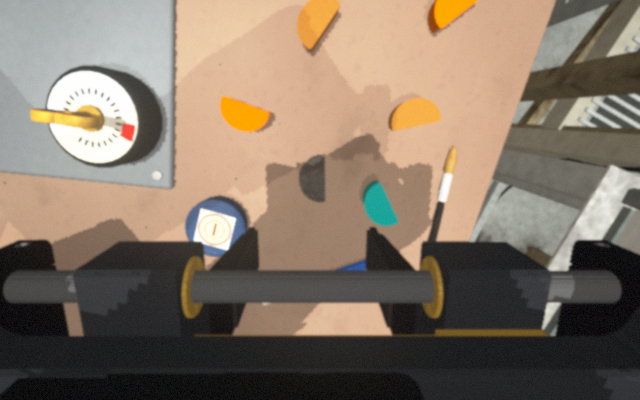

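The wrist view shows the black heel at px (313,178), flat face to the right. The tin is at (216,226), turquoise at (380,203), and the timer's red band at (128,131).

Run:
```python
from m import *
im=cv2.imread('pics/w1.png')[:,:,::-1].copy();C=calibration('wrist')
for th in(60,70,80):
  c=blob(im,(290,148,335,210),(0,0,0),(180,120,th))
  w=np.array([ray('wrist',*x[0],28,C)[:2] for x in c],np.float32)
  print(th,cv2.boundingRect(c),cv2.contourArea(c),cv2.minAreaRect(w),cv2.minAreaRect(c))
c=blob(im,(110,115,145,145),(170,100,80),(180,255,255))
if c is None:c=blob(im,(110,115,145,145),(0,150,80),(8,255,255))
M=cv2.moments(c);u=(M['m10']/M['m00'],M['m01']/M['m00']);r=ray('wrist',*u,53,C)[:2]
d=blob(im,(40,60,150,170),(0,0,170),(180,60,255));(x,y),ax,an=cv2.fitEllipse(cv2.convexHull(d));o=ray('wrist',x,y,52,C)[:2]
print('red',r,'dial',o,x,y,ax)
for o in (o,np.array([462.8,-95.4])):
  q=r-o;print(np.linalg.norm(q),(.125+np.pi/2-np.arctan2(q[1],q[0]))%(2*np.pi))
cv2.imwrite('pics/hz.png',cv2.resize(im[140:220,270:350,::-1],(480,480)))
```

```text
Traceback (most recent call last):
TypeError: 'NoneType' object is not iterable
```

Run:
```python
from m import *
im=cv2.imread('pics/w1.png')[:,:,::-1].copy();C=calibration('wrist')
print(im[178,296:330:3].tolist())
cv2.imwrite('pics/hz.png',cv2.resize(im[140:220,270:350,::-1],(480,480)))
for th in(70,80,90,100):
  c=blob(im,(290,148,335,210),(0,0,0),(180,255,th))
  if c is None: continue
  w=np.array([ray('wrist',*x[0],28,C)[:2] for x in c],np.float32)
  print(th,cv2.boundingRect(c),cv2.contourArea(c),cv2.minAreaRect(w),cv2.minAreaRect(c))
c=blob(im,(110,115,145,145),(170,100,80),(180,255,255))
if c is None:c=blob(im,(110,115,145,145),(0,150,80),(8,255,255))
M=cv2.moments(c);u=(M['m10']/M['m00'],M['m01']/M['m00']);r=ray('wrist',*u,53,C)[:2]
d=blob(im,(40,60,150,170),(0,0,170),(180,60,255));(x,y),ax,an=cv2.fitEllipse(cv2.convexHull(d));o=ray('wrist',x,y,52,C)[:2]
print('red',r,'dial',o,x,y,ax)
for o in (o,np.array([462.8,-95.4])):
  q=r-o;print(np.linalg.norm(q),(.125+np.pi/2-np.arctan2(q[1],q[0]))%(2*np.pi))
```

```text
[[161, 130, 105], [115, 97, 82], [96, 87, 77], [93, 87, 78], [87, 78, 72], [92, 82, 77], [90, 81, 73], [85, 78, 70], [88, 82, 74], [93, 81, 74], [153, 126, 103], [156, 131, 106]]
80 (303, 161, 20, 13) 71.5 ((465.36767578125, -300.08526611328125), (6.567538261413574, 20.93691062927246), 33.910369873046875) ((312.87371826171875, 166.47166442871094), (6.53341817855835, 20.96437644958496), 68.96248626708984)
90 (300, 159, 24, 42) 638.0 ((451.8370666503906, -301.8082580566406), (41.93483352661133, 23.092037200927734), 13.174397468566895) ((311.5, 179.5), (23.0, 41.0), -0.0)
100 (300, 157, 24, 44) 758.0 ((452.78955078125, -301.5260009765625), (43.93465042114258, 23.20745086669922), 13.174399375915527) ((311.5, 178.5), (43.0, 23.0), 90.0)
red [ 463.23645017 -128.92328102] dial [469.06127168 -96.15566607] 91.96592712402344 116.467041015625 (84.77435302734375, 98.55908203125)
33.28130308750187 3.4425165333325367
33.52612204427046 3.2535740738276595
```

View pics/hz.png

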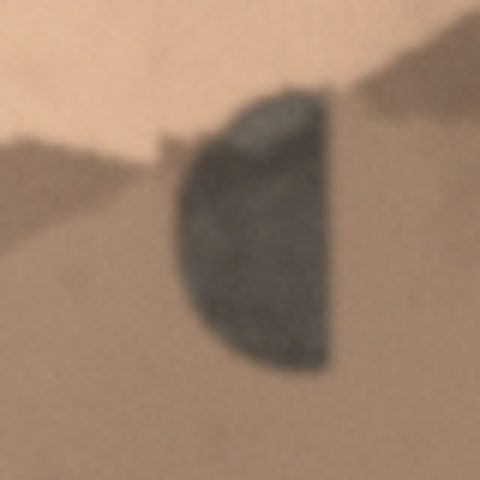

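The heel's top-face centre is (453.5,-301.5) and its long axis is at 0.23 rad, so it already lines up with the tool. Descend and grip.

Request:
arm_command --delta_pos '[[0.028,-0.003,-0.13],[0.028,-0.003,-0.26],[0.028,-0.003,-0.39],[0.028,-0.003,-0.52],[0.028,-0.003,-0.64]]' --delta_rot '[[0,0,0],[0,0,0],[0,0,0],[0,0,0],[0,0,0]]' --claw '[0.4,0.4,0.4,0.4,0.4]'

```text
t: 4.42
eef_pos: [454.1, -298.7, 38.2]
tcp_rot: [-3.141, 0.001, 0.232]
ft_force: [1.1, 0.0, 1.1]
opening: 0.599
grip_force: 0.0
```

Request:
arm_command --delta_pos '[[0,0,-0.07],[0,0,-0.14],[0,0,-0.14],[0,0,-0.14],[0,0,-0.14]]' --delta_rot '[[0,0,0],[0,0,0],[0,0,0],[0,0,0],[0,0,0]]' --claw '[0.4,0.4,0.4,1,1]'

```text
t: 4.83
eef_pos: [455.1, -299.7, 5.7]
tcp_rot: [3.141, -0.0, 0.231]
ft_force: [-0.9, 0.5, 0.5]
opening: 0.514
grip_force: 0.0
```

Request:
arm_command --delta_pos '[[0,0,0],[0,0,0],[0,0,0],[0,0,0],[0,0,0]]' --delta_rot '[[0,0,0],[0,0,0],[0,0,0],[0,0,0],[0,0,0]]' --claw '[1,1,1,1,1]'

```text
t: 5.25
eef_pos: [455.3, -300.0, 5.3]
tcp_rot: [3.141, -0.001, 0.231]
ft_force: [-0.7, 1.7, 6.4]
opening: 0.268
grip_force: 30.0
```

Run:
```python
from h import *
s=state();print(s['t'],s['eef_pos'],s['tcp_rot'],s['opening'],s['grip_force'],s['ft_force'])
t=snap('top','top2.png');cv2.imwrite('pics/t2c.png',cv2.resize(t[200:250,255:305,::-1],(600,600),interpolation=cv2.INTER_CUBIC))
```

```text
5.25 [ 455.27213768 -299.95400984    5.28042807] [ 3.14085137e+00 -5.42725940e-04  2.30815944e-01] 0.26826009910338794 30.00367165339412 [-0.68628249  1.72076493  6.38375184]
```

View pics/t2c.png

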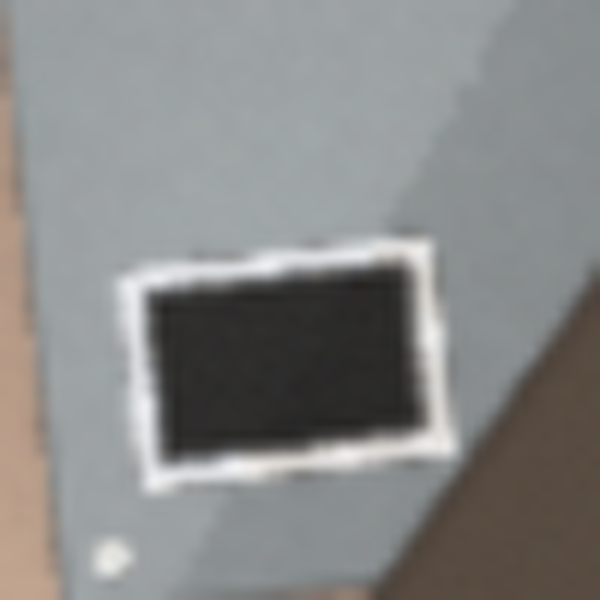

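Run:
```python
from h import *
Q=[(148,292),(412,265),(430,430),(165,462)]
P=np.array([ray('top',255+x/12-.46,200+y/12-.46,16)[:2] for x,y in Q]);print(P,P.mean(0))
print([np.linalg.norm(P[i]-P[(i+1)%4]) for i in range(4)])
e=P[0]-P[1]+P[3]-P[2];print(np.arctan2(e[1],e[0]))
```

```text
[[451.59358182 129.62592843]
 [458.58793818  61.28072414]
 [415.64300717  56.27748371]
 [407.4836547  124.47929404]] [433.32704547  92.91585758]
[np.float64(68.70216860386192), np.float64(43.23539654274831), np.float64(68.68815010967906), np.float64(44.40916027922597)]
1.6813220165870373
```

Request:
arm_command --delta_pos '[[0,0,0.12],[0,0,0.24],[0,0,0.36],[0,0,0.48],[0,0,0.6]]' --delta_rot '[[0,0,0],[0,0,0],[0,0,0],[0,0,0],[0,0,0]]' --claw '[1,1,1,1,1]'

```text
t: 5.72
eef_pos: [454.8, -299.7, 156.2]
tcp_rot: [3.142, 0.0, 0.231]
ft_force: [-0.5, -0.7, -0.2]
opening: 0.265
grip_force: 30.0
```

Request:
arm_command --delta_pos '[[-0.007,0.121,0],[-0.014,0.242,0],[-0.021,0.363,0],[-0.028,0.484,0],[-0.035,0.605,0]]' --delta_rot '[[0,0,0.0715],[0,0,0.143],[0,0,0.2145],[0,0,0.286],[0,0,0.3575]]' --claw '[1,1,1,1,1]'

```text
t: 6.13
eef_pos: [445.9, -147.3, 154.8]
tcp_rot: [3.141, -0.0, 0.798]
ft_force: [0.7, 0.5, -0.0]
opening: 0.265
grip_force: 30.0
```

Request:
arm_command --delta_pos '[[-0.007,0.121,0],[-0.014,0.242,0],[-0.021,0.363,0],[-0.028,0.484,0],[-0.035,0.605,0]]' --delta_rot '[[0,0,0.0715],[0,0,0.143],[0,0,0.2145],[0,0,0.286],[0,0,0.3575]]' --claw '[1,1,1,1,1]'

```text
t: 6.55
eef_pos: [437.2, 4.0, 154.8]
tcp_rot: [3.141, 0.0, 1.359]
ft_force: [0.4, 0.5, 0.0]
opening: 0.267
grip_force: 30.0
```

Request:
arm_command --delta_pos '[[-0.007,0.121,0],[-0.014,0.242,0],[-0.021,0.363,0],[-0.021,0.363,-0.1],[-0.021,0.363,-0.2]]' --delta_rot '[[0,0,0.0715],[0,0,0.143],[0,0,0.2145],[0,0,0.2145],[0,0,0.2145]]' --claw '[1,1,1,1,1]'

```text
t: 6.97
eef_pos: [432.8, 95.0, 105.0]
tcp_rot: [3.138, 0.0, 1.695]
ft_force: [0.9, -0.3, -0.8]
opening: 0.264
grip_force: 30.0
```

Request:
arm_command --delta_pos '[[0,0,-0.1],[0,0,-0.2],[0,0,-0.26],[0,0,-0.29],[0,0,-0.29]]' --delta_rot '[[0,0,0],[0,0,0],[0,0,0],[0,0,0],[0,0,0]]' --claw '[1,1,1,1,1]'

```text
t: 7.38
eef_pos: [431.8, 93.3, 31.1]
tcp_rot: [-3.139, -0.0, 1.691]
ft_force: [1.1, 0.3, 0.1]
opening: 0.266
grip_force: 30.0
```

Request:
arm_command --delta_pos '[[0,0,-0.02],[0,0,-0.036],[0,0,-0.038],[0,0,-0.038],[0,0,-0.038]]' --delta_rot '[[0,0,0],[0,0,0],[0,0,0],[0,0,0],[0,0,0]]' --claw '[1,1,1,1,1]'

```text
t: 7.8
eef_pos: [432.6, 93.4, 23.1]
tcp_rot: [3.141, 0.0, 1.691]
ft_force: [-0.5, 0.3, 0.2]
opening: 0.265
grip_force: 30.0
```

Request:
arm_command --delta_pos '[[0,0,-0.004],[0,0,-0.008],[0,0,-0.01],[0,0,-0.01],[0,0,-0.01]]' --delta_rot '[[0,0,0],[0,0,0],[0,0,0],[0,0,0],[0,0,0]]' --claw '[1,1,1,1,1]'

```text
t: 8.22
eef_pos: [432.3, 93.4, 20.9]
tcp_rot: [3.141, 0.0, 1.691]
ft_force: [-3.8, 0.3, 16.8]
opening: 0.269
grip_force: 30.0
```

Contact at 16.8 N. Release and rise.

Request:
arm_command --delta_pos '[[0,0,0.004],[0,0,0.004],[0,0,0.004],[0,0,0.004],[0,0,0.004]]' --delta_rot '[[0,0,0],[0,0,0],[0,0,0],[0,0,0],[0,0,0]]' --claw '[0.5,0.5,0.5,0.5,0.5]'

```text
t: 8.63
eef_pos: [432.3, 93.4, 21.1]
tcp_rot: [-3.142, -0.0, 1.691]
ft_force: [0.6, -0.0, 0.1]
opening: 0.492
grip_force: 0.0
```

Request:
arm_command --delta_pos '[[0,0,0.05],[0,0,0.15],[0,0,0.3],[0,0,0.45],[0,0,0.6]]' --delta_rot '[[0,0,0],[0,0,0],[0,0,0],[0,0,0],[0,0,0]]' --claw '[0.5,0.5,0.5,0.5,0.5]'

```text
t: 9.05
eef_pos: [431.8, 93.4, 172.7]
tcp_rot: [-3.141, -0.0, 1.691]
ft_force: [0.3, 0.7, 0.4]
opening: 0.497
grip_force: 0.0
```

Run:
```python
from m import *
s=state();print(s['t'],s['eef_pos'],s['tcp_rot'],s['opening'])
C=calibration('wrist');im=snap('wrist','w3.png')
for p in[(433,92.5,16),(433,92.5,44)]:
    K=np.array(C["camera_matrix"]);T=np.array(C["T"]);q=K@(T[:3,:3].T@(np.array(p)-T[:3,3]));print(q[:2]/q[2])
```

```text
9.05 [431.78857452  93.35600306 172.67728222] [-3.14063190e+00 -5.69506821e-05  1.69088403e+00] 0.49673705141679103
[312.37925083 188.78782239]
[312.44379519 195.28174854]
```

View pics/w3.png

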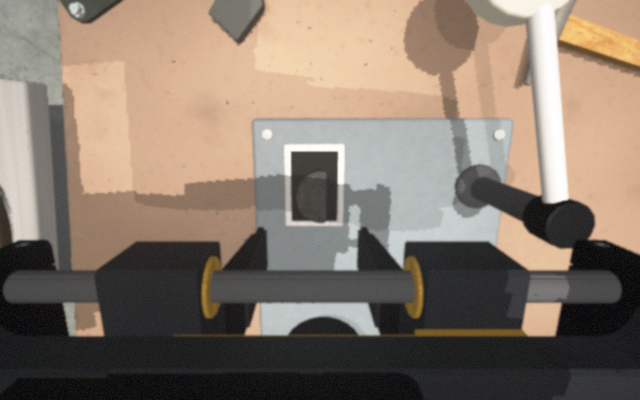

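The heel stands upright at px (312,196) on the pad, whose centre is about (315,186). It is aligned and within a few mm. The lamp tube at (545,100) shows θ≈1.48, so I go round to its far side.

Request:
arm_command --delta_pos '[[0,0,0.1],[0.05,0.05,0.23],[0.15,0.16,0.23],[0.26,0.28,0.23],[0.37,0.4,0.23]]' --delta_rot '[[0,0,0],[0,0,0],[0,0,0],[0,0,0],[0,0,0]]' --claw '[1,1,1,1,1]'

```text
t: 9.52
eef_pos: [525.8, 194.6, 229.4]
tcp_rot: [3.14, -0.0, 1.69]
ft_force: [0.5, -0.4, -0.4]
opening: 0.207
grip_force: 0.0
```

Request:
arm_command --delta_pos '[[0.11,0.12,0],[0.22,0.24,0],[0.342,0.368,0],[0.342,0.368,0],[0.342,0.368,0]]' --delta_rot '[[0,0,0],[0,0,0],[0,0,0],[0,0,0],[0,0,0]]' --claw '[1,1,1,1,1]'

```text
t: 9.93
eef_pos: [610.7, 286.6, 226.8]
tcp_rot: [-3.14, 0.0, 1.692]
ft_force: [-0.9, 0.3, 0.2]
opening: 0.01
grip_force: 0.0
```

Run:
```python
from m import *
s=state();print(s['t'],s['eef_pos'],s['tcp_rot'],s['opening'])
t=snap('top','top3.png')
hin=np.array([590.5,112]);a=.123;ex=np.array([np.cos(a),np.sin(a)]);ey=np.array([-ex[1],ex[0]])
c=blob(t,(190,130,300,240),(5,150,130),(17,255,255))
if c is not None:
    u=c.reshape(-1,2).mean(0);h=ray('top',*u,185)[:2];d=h-hin;print('handle',u,cv2.contourArea(c),h,np.linalg.norm(d),np.arctan2(d@ey,-d@ex))
for th in np.arange(1.5,-.01,-.125):
    print(th.round(3),(hin+160*(-np.cos(th)*ex+np.sin(th)*ey)+20*(np.sin(th)*ex+np.cos(th)*ey)).round(1))
```

```text
9.9333 [610.7317898  286.63254268 226.84476845] [-3.13984652e+00  4.38097967e-04  1.69246949e+00] 0.009903085658938557
1.5 [579.3 272.9]
1.375 [559.3 270.2]
1.25 [539.9 265.1]
1.125 [521.2 257.6]
1.0 [503.6 247.8]
0.875 [487.3 235.9]
0.75 [472.7 222.1]
0.625 [459.9 206.5]
0.5 [449.1 189.5]
0.375 [440.5 171.3]
0.25 [434.3 152.1]
0.125 [430.5 132.3]
0.0 [429.3 112.2]
```

Request:
arm_command --delta_pos '[[0,0,-0.13],[0,0,-0.27],[-0.07,-0.03,-0.27],[-0.126,-0.055,-0.27],[-0.206,-0.066,-0.27]]' --delta_rot '[[0,0,0],[0,0,0],[0,0,0],[0,0,0],[0,0,0]]' --claw '[1,1,1,1,1]'

```text
t: 10.4
eef_pos: [557.8, 266.9, 160.7]
tcp_rot: [-3.141, 0.001, 1.689]
ft_force: [0.2, -0.5, 0.4]
opening: 0.002
grip_force: 0.0
```

Request:
arm_command --delta_pos '[[-0.078,-0.02,0],[-0.152,-0.05,0],[-0.223,-0.09,0],[-0.288,-0.137,0],[-0.346,-0.193,0]]' --delta_rot '[[0,0,0],[0,0,0],[0,0,0],[0,0,0],[0,0,0]]' --claw '[1,1,1,1,1]'

```text
t: 10.82
eef_pos: [470.7, 219.4, 161.8]
tcp_rot: [3.14, -0.0, 1.691]
ft_force: [2.0, -0.2, 0.7]
opening: 0.009
grip_force: 0.7
```

Request:
arm_command --delta_pos '[[-0.051,-0.062,0],[-0.094,-0.13,0],[-0.129,-0.203,0],[-0.15,-0.26,0],[-0.162,-0.31,0]]' --delta_rot '[[0,0,0],[0,0,0],[0,0,0],[0,0,0],[0,0,0]]' --claw '[1,1,1,1,1]'

```text
t: 11.23
eef_pos: [430.1, 141.5, 161.7]
tcp_rot: [3.141, -0.0, 1.69]
ft_force: [0.6, 0.7, -0.4]
opening: 0.004
grip_force: 0.6
```

```bash
cat > lamp.py <<'E'
from m import *
s=state();print(s['t'],s['eef_pos'],s['ft_force'],s['joints'])
t=read_camera('scene');cv2.imwrite('pics/sc_%d.png'%(s['t']*100),t[:,:,::-1])
c=blob(t,(220,140,330,215),(4,170,130),(17,255,255))
hin=np.array([590.5,112]);a=.123;ex=np.array([np.cos(a),np.sin(a)]);ey=np.array([-ex[1],ex[0]])
if c is not None:
    u=c.reshape(-1,2);b=u[u[:,1]>=u[:,1].max()-3].mean(0);print('handle px box',cv2.boundingRect(c))
for th in(0,.05,.1,.2,.3): print(th,[proj('scene',[*(hin+160*(-np.cos(th)*ex+np.sin(th)*ey)),z]).round(1).tolist() for z in (150,190)])
E
python3 lamp.py
```

```text
11.2333 [430.05154771 141.54325613 161.74446223] [ 0.55844047  0.67159376 -0.38997455] [1.71880650e-01 3.22281978e-01 2.02847636e+00 1.79945644e-05
 7.90175621e-01 5.27731125e-02]
handle px box (282, 174, 6, 17)
0 [[287.9, 189.2], [287.4, 177.0]]
0.05 [[286.4, 188.3], [285.8, 176.3]]
0.1 [[285.0, 187.5], [284.5, 175.4]]
0.2 [[282.6, 185.8], [282.1, 173.8]]
0.3 [[280.7, 183.9], [280.2, 172.0]]
```

Request:
arm_command --delta_pos '[[0,-0.03,0],[0,-0.055,0],[0,-0.075,0],[-0.002,-0.09,0],[-0.002,-0.1,0]]' --delta_rot '[[0,0,0],[0,0,0],[0,0,0],[0,0,0],[0,0,0]]' --claw '[1,1,1,1,1]'

```text
t: 11.7
eef_pos: [431.5, 117.8, 161.2]
tcp_rot: [3.141, 0.0, 1.691]
ft_force: [0.2, 1.4, 0.4]
opening: 0.006
grip_force: 0.4
```

Request:
arm_command --delta_pos '[[0,-0.01,0],[0,-0.015,0],[0,-0.02,0],[0,-0.02,0],[0,-0.02,0]]' --delta_rot '[[0,0,0],[0,0,0],[0,0,0],[0,0,0],[0,0,0]]' --claw '[1,1,1,1,1]'

```text
t: 12.12
eef_pos: [431.5, 114.3, 161.1]
tcp_rot: [3.141, -0.002, 1.69]
ft_force: [-0.0, 11.5, 0.5]
opening: 0.004
grip_force: 5.5
```

```bash
python3 lamp.py
```

```text
12.1167 [431.49038544 114.30100333 161.14131864] [-0.03190452 11.45829119  0.47414301] [ 0.10958216  0.31489048  2.04339513  0.00274563  0.78260716 -0.01193496]
handle px box (286, 176, 6, 17)
0 [[287.9, 189.2], [287.4, 177.0]]
0.05 [[286.4, 188.3], [285.8, 176.3]]
0.1 [[285.0, 187.5], [284.5, 175.4]]
0.2 [[282.6, 185.8], [282.1, 173.8]]
0.3 [[280.7, 183.9], [280.2, 172.0]]
```

The lamp is at its stop. Back off, rise, and go over the key.

Request:
arm_command --delta_pos '[[0,0.06,0],[0,0.08,0.1],[0,0.08,0.26],[0.02,-0.07,0.26],[0.04,-0.23,0.26]]' --delta_rot '[[0,0,0],[0,0,0],[0,0,0],[0,0,0],[0,0,0]]' --claw '[1,1,1,1,1]'

```text
t: 12.58
eef_pos: [442.0, 56.3, 227.9]
tcp_rot: [3.138, 0.001, 1.696]
ft_force: [0.3, 0.7, -0.3]
opening: 0.009
grip_force: 0.0
```

Request:
arm_command --delta_pos '[[0.02,-0.16,0],[0.04,-0.32,0],[0.06,-0.46,0],[0.086,-0.606,0],[0.086,-0.606,-0.1]]' --delta_rot '[[0,0,-0.02],[0,0,-0.04],[0,0,-0.064],[0,0,-0.064],[0,0,-0.064]]' --claw '[0.4,0.4,0.4,0.4,0.4]'

```text
t: 13.0
eef_pos: [465.6, -101.4, 203.8]
tcp_rot: [3.135, 0.004, 1.587]
ft_force: [-0.4, -0.2, -0.4]
opening: 0.3
grip_force: 0.0
```

Request:
arm_command --delta_pos '[[0,0,0],[0,0,0],[0,0,0],[0,0,0],[0,0,0]]' --delta_rot '[[0,0,0],[0,0,0],[0,0,0],[0,0,0],[0,0,0]]' --claw '[0.4,0.4,0.4,0.4,0.4]'

```text
t: 13.42
eef_pos: [463.1, -95.1, 202.0]
tcp_rot: [3.14, 0.0, 1.592]
ft_force: [-0.1, -0.2, -0.1]
opening: 0.587
grip_force: 0.0
```

```bash
cat > key.py <<'E'
from m import *
s=state();print(s['t'],s['eef_pos'],s['tcp_rot'],s['joints'][5],s['opening'],s['ft_force'])
C=calibration('wrist');im=snap('wrist','k_%d.png'%(s['t']*100))
K=np.array(C["camera_matrix"]);T=np.array(C["T"])
def pj(p): q=K@(T[:3,:3].T@(np.array(p)-T[:3,3]));return q[:2]/q[2]
o=np.array([465,-95.]);u=pj([*o,52]).astype(int);print('expect',u)
R=lambda r:(max(u[0]-r,0),max(u[1]-r,0),min(u[0]+r,640),min(u[1]+r,400))
w=lambda c,z:np.array([ray('wrist',*x[0].astype(float),z,C)[:2] for x in c],np.float32)
def W(name,z,*rng):
    cs=[c for c in(blob(im,R(90),np.array(lo),np.array(hi)) for lo,hi in rng) if c is not None]
    if not cs: print(name,None);return
    c=max(cs,key=cv2.contourArea);M=cv2.moments(c)
    if M['m00']<8: print(name,'small');return
    p=ray('wrist',M['m10']/M['m00'],M['m01']/M['m00'],z,C)[:2];print(name,cv2.boundingRect(c),p.round(1),cv2.minAreaRect(w(c,z)))
    return p
b=W('blue',55,((105,110,60),(128,255,255)))
r=W('red',53,((172,130,80),(180,255,255)),((0,170,80),(6,255,255)))
k=W('key',99,((14,110,70),(30,255,255)))
d=blob(im,R(90),(0,0,130),(180,70,255))
if d is not None:
    (x,y),ax,_=cv2.fitEllipse(cv2.convexHull(d));print('dial',ray('wrist',x,y,52,C)[:2],(x,y),ax)
E
python3 key.py
```

```text
13.4167 [463.11069576 -95.09185281 202.00145224] [3.14032475e+00 4.58973430e-04 1.59188692e+00] -0.36348420700057704 0.5868016430395772 [-0.14743822 -0.21860702 -0.10323604]
expect [312 189]
blue (311, 149, 6, 17) [464.9 -64.1] ((464.8802795410156, -64.03582000732422), (3.9504547119140625, 14.950122833251953), 5.289472579956055)
red (303, 215, 12, 10) [ 460.5 -125.3] ((462.1845397949219, -125.51903533935547), (8.297735214233398, 11.099730491638184), 72.01361846923828)
key (304, 167, 24, 56) [466.6 -87.8] ((468.0727233886719, -89.84228515625), (18.498857498168945, 45.58455276489258), 16.297189712524414)
dial [473.40660999 -57.27541803] (322.9285888671875, 149.5027618408203) (190.09796142578125, 196.129150390625)
```

Run:
```python
import cv2,glob
im=cv2.imread('pics/k_1341.png');cv2.imwrite('pics/kc.png',cv2.resize(im[130:250,250:380],(650,600),interpolation=cv2.INTER_CUBIC))
```

```text
(no output)
```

View pics/kc.png

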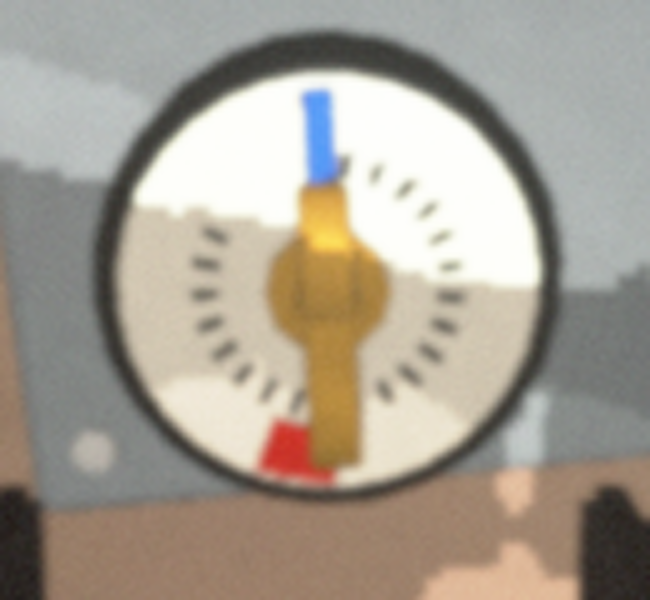

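The crop shows the pointer up at (316,92), the wing along it, and the red band middle at about (297,455), partly behind the wing. The required turn is about 3.33 rad and the axis is about (467,-92.5). Now I descend and grip.

Request:
arm_command --delta_pos '[[0.016,0.01,-0.1],[0.016,0.01,-0.22],[0.016,0.01,-0.34],[0.016,0.01,-0.46],[0.016,0.01,-0.54]]' --delta_rot '[[0,0,0.026],[0,0,0.026],[0,0,0.026],[0,0,0.026],[0,0,0.026]]' --claw '[0.4,0.4,0.4,0.4,0.4]'

```text
t: 13.88
eef_pos: [466.4, -92.7, 64.5]
tcp_rot: [-3.141, -0.0, 1.632]
ft_force: [0.6, 0.3, -1.1]
opening: 0.599
grip_force: 0.0
```

Request:
arm_command --delta_pos '[[0,0,0],[0,0,0],[0,0,0],[0,0,0],[0,0,0]]' --delta_rot '[[0,0,0],[0,0,0],[0,0,0],[0,0,0],[0,0,0]]' --claw '[0.5,0.6,0.7,0.8,1]'

```text
t: 14.3
eef_pos: [467.5, -93.5, 67.5]
tcp_rot: [3.139, 0.001, 1.631]
ft_force: [-0.6, -0.1, -0.6]
opening: 0.308
grip_force: 0.0
```

Request:
arm_command --delta_pos '[[0,0,0],[0,0,0],[0,0,0],[0,0,0],[0,0,0]]' --delta_rot '[[0,0,0],[0,0,0],[0,0,0],[0,0,0],[0,0,0]]' --claw '[1,1,1,1,1]'

```text
t: 14.72
eef_pos: [466.4, -93.4, 66.6]
tcp_rot: [-3.141, 0.0, 1.631]
ft_force: [-3.6, -1.6, 8.1]
opening: 0.108
grip_force: 30.0
```

Request:
arm_command --delta_pos '[[0,0,0],[0,0,0],[0,0,0],[0,0,0],[0,0,0]]' --delta_rot '[[0,0,-0.05],[0,0,-0.1],[0,0,-0.15],[0,0,-0.2],[0,0,-0.25]]' --claw '[1,1,1,1,1]'

```text
t: 15.13
eef_pos: [466.3, -93.4, 66.6]
tcp_rot: [-3.141, 0.0, 1.235]
ft_force: [-4.3, -2.5, 7.4]
opening: 0.106
grip_force: 30.0
```

Request:
arm_command --delta_pos '[[0,0,0],[0,0,0],[0,0,0],[0,0,0],[0,0,0]]' --delta_rot '[[0,0,-0.06],[0,0,-0.12],[0,0,-0.18],[0,0,-0.24],[0,0,-0.3]]' --claw '[1,1,1,1,1]'

```text
t: 15.55
eef_pos: [466.2, -93.3, 66.6]
tcp_rot: [-3.141, 0.001, 0.763]
ft_force: [-4.1, -0.5, 8.3]
opening: 0.113
grip_force: 30.0
```

Request:
arm_command --delta_pos '[[0,0,0],[0,0,0],[0,0,0],[0,0,0],[0,0,0]]' --delta_rot '[[0,0,-0.06],[0,0,-0.12],[0,0,-0.18],[0,0,-0.24],[0,0,-0.3]]' --claw '[1,1,1,1,1]'

```text
t: 15.97
eef_pos: [466.1, -93.3, 66.6]
tcp_rot: [-3.141, 0.001, 0.292]
ft_force: [-4.7, -0.6, 7.2]
opening: 0.106
grip_force: 30.0
```

Request:
arm_command --delta_pos '[[0,0,0],[0,0,0],[0,0,0],[0,0,0],[0,0,0]]' --delta_rot '[[0,0,-0.06],[0,0,-0.12],[0,0,-0.18],[0,0,-0.24],[0,0,-0.24]]' --claw '[1,1,1,1,1]'

```text
t: 16.38
eef_pos: [466.1, -93.2, 66.6]
tcp_rot: [-3.141, 0.001, -0.087]
ft_force: [-4.3, 0.4, 8.6]
opening: 0.113
grip_force: 30.0
```

```bash
python3 -c "
from h import *
s=state();print(s['eef_pos'],s['tcp_rot'],s['joints'],s['ft_force'],s['moment'])"
```

```text
[466.11363969 -93.15633733  66.56224508] [-3.14148913e+00  1.31600386e-03 -8.65688991e-02] [-3.36216872e-01  5.11268332e-01  2.06441253e+00 -4.18434175e-04
  5.67212620e-01  1.32150148e+00] [-4.34306677  0.36840055  8.56915989] [0.14574066 1.05959557 0.09488734]
```

Request:
arm_command --delta_pos '[[0,0,0],[0,0,0],[0,0,0],[0,0,0.06],[0,0,0.2]]' --delta_rot '[[0,0,0],[0,0,0],[0,0,0],[0,0,0],[0,0,0]]' --claw '[0.5,0.5,0.5,0.5,0.5]'

```text
t: 16.8
eef_pos: [465.4, -92.9, 113.9]
tcp_rot: [-3.14, 0.006, -0.081]
ft_force: [0.1, -0.2, 1.4]
opening: 0.405
grip_force: 0.0
```

Request:
arm_command --delta_pos '[[0,0,0],[0,0,0],[0,0,0],[0,0,0],[0,0,0]]' --delta_rot '[[0,0,0.04],[0,0,0.115],[0,0,0.19],[0,0,0.265],[0,0,0.34]]' --claw '[0.5,0.5,0.5,0.5,0.5]'

```text
t: 17.22
eef_pos: [466.9, -93.4, 116.2]
tcp_rot: [3.141, -0.0, 0.459]
ft_force: [0.0, 0.2, -0.9]
opening: 0.497
grip_force: 0.0
```

Request:
arm_command --delta_pos '[[0,0,0],[0,0,0],[0,0,0],[0,0,0],[0,0,0]]' --delta_rot '[[0,0,0.075],[0,0,0.15],[0,0,0.225],[0,0,0.3],[0,0,0.375]]' --claw '[0.5,0.5,0.5,0.5,0.5]'

```text
t: 17.63
eef_pos: [466.9, -93.4, 116.1]
tcp_rot: [3.142, 0.0, 1.048]
ft_force: [0.8, -0.1, -0.1]
opening: 0.498
grip_force: 0.0
```

Request:
arm_command --delta_pos '[[0,0,0],[0,0,0],[0,0,0],[0,0,0],[0,0,0]]' --delta_rot '[[0,0,0.075],[0,0,0.15],[0,0,0.225],[0,0,0.3],[0,0,0.375]]' --claw '[0.5,0.5,0.5,0.5,0.5]'

```text
t: 18.05
eef_pos: [466.9, -93.4, 116.1]
tcp_rot: [3.141, -0.0, 1.637]
ft_force: [-0.6, -0.4, 0.3]
opening: 0.499
grip_force: 0.0
```

Request:
arm_command --delta_pos '[[0,0,0],[0,0,0],[0,0,0],[0,0,0],[0,0,0]]' --delta_rot '[[0,0,0.075],[0,0,0.15],[0,0,0.225],[0,0,0.3],[0,0,0.375]]' --claw '[0.5,0.5,0.5,0.5,0.5]'

```text
t: 18.47
eef_pos: [466.9, -93.4, 116.1]
tcp_rot: [3.142, -0.0, 2.226]
ft_force: [0.3, -0.1, 0.9]
opening: 0.499
grip_force: 0.0
```

Request:
arm_command --delta_pos '[[0,0,0],[0,0,0],[0,0,0],[0,0,0],[0,0,0]]' --delta_rot '[[0,0,0.075],[0,0,0.15],[0,0,0.225],[0,0,0.3],[0,0,0.375]]' --claw '[0.5,0.5,0.5,0.5,0.5]'

```text
t: 18.88
eef_pos: [466.9, -93.4, 116.1]
tcp_rot: [3.141, 0.0, 2.815]
ft_force: [-0.5, -0.5, -0.1]
opening: 0.506
grip_force: 0.0
```

Request:
arm_command --delta_pos '[[0,0,0],[0,0,0],[0,0,0],[0,0,0],[0,0,0]]' --delta_rot '[[0,0,0.06],[0,0,0.12],[0,0,0.16],[0,0,0.16],[0,0,0.16]]' --claw '[0.5,0.5,0.5,0.5,0.5]'

```text
t: 19.3
eef_pos: [466.8, -93.4, 116.1]
tcp_rot: [3.141, -0.0, 3.059]
ft_force: [-0.0, -0.4, -0.1]
opening: 0.498
grip_force: 0.0
```

```bash
python3 key.py
```

```text
19.3 [466.84889115 -93.36469599 116.12855166] [ 3.14147218e+00 -1.93846329e-05  3.05850172e+00] -1.824153272160099 0.4983107497005393 [-0.02907235 -0.43416544 -0.0641796 ]
expect [308 210]
blue None
red (259, 202, 14, 18) [ 461.9 -125.4] ((461.9535217285156, -125.359375), (9.16942024230957, 12.538923263549805), 83.61965942382812)
key (296, 189, 33, 79) [460.3 -92.2] ((462.763427734375, -90.887451171875), (46.9009895324707, 18.13861656188965), 6.539247989654541)
dial [465.09739584 -92.66593977] (312.10601806640625, 210.81790161132812) (109.768310546875, 113.49681091308594)
```

Request:
arm_command --delta_pos '[[0,0,-0.1],[0,0,-0.196],[0,0,-0.196],[0,0,-0.196],[0,0,-0.196]]' --delta_rot '[[0,0,0],[0,0,0],[0,0,0],[0,0,0],[0,0,0]]' --claw '[0.5,0.5,0.5,0.7,0.85]'

```text
t: 19.77
eef_pos: [467.1, -93.5, 67.9]
tcp_rot: [3.142, 0.0, 3.06]
ft_force: [0.4, -0.2, 1.2]
opening: 0.414
grip_force: 0.0
```

Request:
arm_command --delta_pos '[[0,0,0],[0,0,0],[0,0,0],[0,0,0],[0,0,0]]' --delta_rot '[[0,0,0],[0,0,0],[0,0,0],[0,0,0],[0,0,0]]' --claw '[1,1,1,1,1]'

```text
t: 20.18
eef_pos: [467.0, -93.3, 67.6]
tcp_rot: [3.141, 0.001, 3.06]
ft_force: [-0.3, 1.7, 4.2]
opening: 0.106
grip_force: 30.0
```

Request:
arm_command --delta_pos '[[0,0,0],[0,0,0],[0,0,0],[0,0,0],[0,0,0]]' --delta_rot '[[0,0,-0.05],[0,0,-0.1],[0,0,-0.15],[0,0,-0.2],[0,0,-0.25]]' --claw '[1,1,1,1,1]'

```text
t: 20.6
eef_pos: [467.0, -93.5, 67.6]
tcp_rot: [-3.142, 0.001, 2.665]
ft_force: [-0.7, 0.1, 5.5]
opening: 0.108
grip_force: 30.1
```

Request:
arm_command --delta_pos '[[0,0,0],[0,0,0],[0,0,0],[0,0,0],[0,0,0]]' --delta_rot '[[0,0,-0.06],[0,0,-0.12],[0,0,-0.18],[0,0,-0.24],[0,0,-0.3]]' --claw '[1,1,1,1,1]'

```text
t: 21.02
eef_pos: [466.8, -93.7, 67.6]
tcp_rot: [-3.142, 0.001, 2.193]
ft_force: [-2.3, -3.6, 6.0]
opening: 0.113
grip_force: 30.1
```

Request:
arm_command --delta_pos '[[0,0,0],[0,0,0],[0,0,0],[0,0,0],[0,0,0]]' --delta_rot '[[0,0,-0.06],[0,0,-0.12],[0,0,-0.18],[0,0,-0.24],[0,0,-0.3]]' --claw '[1,1,1,1,1]'

```text
t: 21.43
eef_pos: [466.5, -93.8, 67.6]
tcp_rot: [-3.141, 0.001, 1.721]
ft_force: [-5.0, -3.8, 6.6]
opening: 0.108
grip_force: 30.1
```

Request:
arm_command --delta_pos '[[0,0,0],[0,0,0],[0,0,0],[0,0,0],[0,0,0]]' --delta_rot '[[0,0,-0.05],[0,0,-0.1],[0,0,-0.14],[0,0,-0.17],[0,0,-0.17]]' --claw '[1,1,1,1,1]'

```text
t: 21.85
eef_pos: [466.3, -93.8, 67.6]
tcp_rot: [-3.141, 0.001, 1.456]
ft_force: [-4.2, -6.2, 7.3]
opening: 0.11
grip_force: 30.0
```

Request:
arm_command --delta_pos '[[0,0,0],[0,0,0],[0,0,0],[0,0,0.06],[0,0,0.2]]' --delta_rot '[[0,0,0],[0,0,0],[0,0,0],[0,0,0],[0,0,0]]' --claw '[0.5,0.5,0.5,0.5,0.5]'

```text
t: 22.27
eef_pos: [465.4, -92.9, 114.9]
tcp_rot: [-3.135, -0.001, 1.458]
ft_force: [1.2, -1.0, -0.1]
opening: 0.403
grip_force: 0.0
```

Request:
arm_command --delta_pos '[[0,0,0.1],[0,0,0.2],[0,0,0.3],[0,0,0.35],[0,0,0.35]]' --delta_rot '[[0,0,0],[0,0,0],[0,0,0],[0,0,0],[0,0,0]]' --claw '[0.5,0.5,0.5,0.5,0.5]'

```text
t: 22.68
eef_pos: [467.8, -93.6, 207.1]
tcp_rot: [3.137, 0.001, 1.459]
ft_force: [0.5, -0.4, -0.1]
opening: 0.497
grip_force: 0.0
```

```bash
python3 key.py; python3 lamp.py|head -2
```

```text
22.6833 [467.84210051 -93.57468054 207.14000099] [3.13682650e+00 1.01411546e-03 1.45863590e+00] -0.2239089363160204 0.49745052633995984 [ 0.5166768  -0.43589522 -0.11218684]
expect [307 189]
blue small
red (303, 217, 5, 8) [ 458.1 -125.9] ((457.8123779296875, -125.5949478149414), (3.3249897956848145, 7.792603492736816), 14.27544116973877)
key (298, 168, 24, 55) [467.6 -87.5] ((466.3170471191406, -89.66227722167969), (45.67694854736328, 18.7376651763916), 73.83580017089844)
dial [475.81392617 -31.57289576] (311.4547424316406, 121.75550842285156) (175.8821258544922, 281.9331970214844)
22.7333 [467.19777594 -93.40229269 205.41679618] [-0.78785315 -0.03440436  0.16212583] [-3.36113820e-01  2.91417440e-01  1.92419193e+00  7.26087358e-05
  9.23421488e-01 -2.23898750e-01]
```

Request:
arm_command --delta_pos '[[0,-0.14,0.02],[0,-0.28,0.04],[0,-0.42,0.06],[0,-0.56,0.08],[0,-0.64,0.08]]' --delta_rot '[[0,0,0],[0,0,0],[0,0,0],[0,0,0],[0,0,0]]' --claw '[0.5,0.5,0.5,0.5,0.5]'

```text
t: 23.2
eef_pos: [466.6, -256.3, 223.7]
tcp_rot: [-3.141, -0.0, 1.457]
ft_force: [0.3, 0.3, 0.5]
opening: 0.499
grip_force: 0.0
```

Request:
arm_command --delta_pos '[[0,0,0],[0,0,0],[0,0,0],[0,0,0],[0,0,0]]' --delta_rot '[[0,0,0],[0,0,0],[0,0,0],[0,0,0],[0,0,0]]' --claw '[0.5,0.5,0.5,0.5,0.5]'

```text
t: 23.62
eef_pos: [466.9, -252.3, 224.4]
tcp_rot: [-3.141, -0.0, 1.46]
ft_force: [0.1, 0.6, 0.6]
opening: 0.496
grip_force: 0.0
```

```bash
python3 key.py; python3 lamp.py|head -2
python3 - <<'E'
from m import *
t=snap('top','top9.png')
for n,lo,hi in[('blue',(105,90,60),(130,255,255)),('redA',(172,110,80),(180,255,255)),('redB',(0,150,80),(7,255,255))]:
    c=blob(t,(320,195,365,240),lo,hi)
    if c is not None: print('top',n,cv2.boundingRect(c))
print('axis',proj('top',[463,-95.4,52]))
c=blob(t,(262,212,300,245),(0,0,0),(180,255,70))
E
```

```text
23.6167 [ 466.90023324 -252.27326903  224.37110361] [-3.14117016e+00 -3.69984399e-04  1.45970970e+00] -0.5089215137501361 0.4961606681039212 [0.09403996 0.62854139 0.61310437]
expect [289  15]
blue (292, 35, 5, 21) [ 465.7 -120.7] ((465.72906494140625, -120.529541015625), (16.94406509399414, 3.6652908325195312), 82.99938201904297)
red small
key (280, 0, 24, 33) [ 467.8 -106. ] ((467.55859375, -107.89237213134766), (22.71247673034668, 17.987445831298828), 83.65293884277344)
dial [ 461.06608341 -113.23105479] (288.138916015625, 37.798255920410156) (110.60478973388672, 215.71470642089844)
23.6667 [ 466.95047769 -252.41615528  224.54419706] [-0.09467077 -0.12162224  0.22377371] [-6.20074473e-01  3.46653857e-01  1.77602163e+00  7.68784573e-05
  1.01911797e+00 -5.09007805e-01]
top blue (349, 217, 3, 2)
top redA (349, 219, 2, 1)
top redB (349, 220, 2, 1)
axis [339.83438391 218.59016466]
```

Run:
```python
from m import *
im=cv2.imread('pics/k_2361.png')[:,:,::-1].copy()
C=calibration('wrist')
h=cv2.cvtColor(im,cv2.COLOR_RGB2HSV)
m=(((h[...,0]>168)|(h[...,0]<9))&(h[...,1]>120)&(h[...,2]>70)).astype(np.uint8);m[:20]=0;m[75:]=0;m[:,:260]=0;m[:,320:]=0
n,l,st,c=cv2.connectedComponentsWithStats(m)
for i in range(1,n):
    if st[i,4]>4: print(st[i],ray('wrist',*c[i],53,C)[:2])
ys,xs=np.nonzero(m);w=np.array([ray('wrist',x,y,53,C)[:2] for x,y in zip(xs,ys)]);print(w.min(0),w.max(0))
b=((h[...,0]>103)&(h[...,0]<130)&(h[...,1]>110)).astype(np.uint8)
for y in range(34,64,2): print(y,''.join('R' if m[y,x] else 'B' if b[y,x] else '.' for x in range(270,312)))
```

```text
[284  46   8  12  70] [ 459.47673596 -125.66596213]
[ 455.6326499  -130.38018984] [ 462.29626224 -120.59251742]
34 ..........................................
36 ......................BBBB................
38 ......................BBBB................
40 ......................BBBB................
42 .......................BBB................
44 .......................BBBB...............
46 ................RRRR..BBBBB...............
48 ................RRRRR.BBBBB...............
50 ...............RRRRRR..BBBB...............
52 ...............RRRRRR..BBBB...............
54 ...............RRRRRRR.BBBB...............
56 ...............RRRRRRR....................
58 ..........................................
60 ..........................................
62 ..........................................
```

The pointer stands in the band, but about 3.5 mm short of its middle. I'll nudge it by about 0.1 rad for margin.

Request:
arm_command --delta_pos '[[0,0.14,0],[0,0.28,0],[0,0.42,0],[0,0.56,-0.04],[0,0.64,-0.08]]' --delta_rot '[[0,0,0],[0,0,0],[0,0,0],[0,0,0],[0,0,0]]' --claw '[0.5,0.5,0.5,0.5,0.5]'

```text
t: 24.18
eef_pos: [466.5, -90.5, 205.0]
tcp_rot: [3.14, -0.0, 1.46]
ft_force: [0.7, -1.2, -0.4]
opening: 0.499
grip_force: 0.0
```

Request:
arm_command --delta_pos '[[0,0,0],[0,0,-0.1],[0,0,-0.2],[0,0,-0.35],[0,0,-0.35]]' --delta_rot '[[0,0,0],[0,0,0],[0,0,0],[0,0,0],[0,0,0]]' --claw '[0.5,0.5,0.5,0.5,0.5]'

```text
t: 24.6
eef_pos: [464.8, -92.9, 112.9]
tcp_rot: [-3.135, -0.001, 1.458]
ft_force: [-1.1, 0.0, -0.5]
opening: 0.499
grip_force: 0.0
```

Request:
arm_command --delta_pos '[[0,0,-0.1],[0,0,-0.2],[0,0,-0.2],[0,0,-0.2],[0,0,-0.2]]' --delta_rot '[[0,0,0],[0,0,0],[0,0,0],[0,0,0],[0,0,0]]' --claw '[0.5,0.5,0.5,0.7,0.85]'

```text
t: 25.02
eef_pos: [467.6, -93.7, 68.9]
tcp_rot: [3.14, 0.0, 1.458]
ft_force: [-0.7, -0.1, -0.7]
opening: 0.412
grip_force: 0.0
```

Request:
arm_command --delta_pos '[[0,0,0],[0,0,0],[0,0,0],[0,0,0],[0,0,0]]' --delta_rot '[[0,0,0],[0,0,0],[0,0,0],[0,0,0],[0,0,0]]' --claw '[1,1,1,1,1]'

```text
t: 25.43
eef_pos: [466.4, -93.3, 67.7]
tcp_rot: [-3.141, 0.0, 1.459]
ft_force: [-3.8, 0.6, 8.2]
opening: 0.107
grip_force: 30.0
```

Request:
arm_command --delta_pos '[[0,0,0],[0,0,0],[0,0,0],[0,0,0],[0,0,0]]' --delta_rot '[[0,0,-0.02],[0,0,-0.04],[0,0,-0.06],[0,0,-0.06],[0,0,-0.06]]' --claw '[1,1,1,1,1]'

```text
t: 25.85
eef_pos: [466.4, -93.3, 67.7]
tcp_rot: [-3.141, 0.0, 1.364]
ft_force: [-2.8, -0.1, 7.7]
opening: 0.108
grip_force: 30.1
```

Request:
arm_command --delta_pos '[[0,0,0],[0,0,0],[0,0,0],[0,0,0.06],[0,0,0.2]]' --delta_rot '[[0,0,0],[0,0,0],[0,0,0],[0,0,0],[0,0,0]]' --claw '[0.5,0.5,0.5,0.5,0.5]'

```text
t: 26.27
eef_pos: [465.4, -92.9, 114.9]
tcp_rot: [-3.135, -0.001, 1.364]
ft_force: [0.5, -0.4, -0.6]
opening: 0.406
grip_force: 0.0
```

Request:
arm_command --delta_pos '[[0,0,0.1],[0,0,0.25],[0,0,0.4],[0,-0.1,0.43],[0,-0.2,0.43]]' --delta_rot '[[0,0,0],[0,0,0],[0,0,0],[0,0,0],[0,0,0]]' --claw '[0.5,0.5,0.5,0.5,0.5]'

```text
t: 26.68
eef_pos: [467.8, -143.7, 227.9]
tcp_rot: [3.136, 0.001, 1.367]
ft_force: [-0.2, -1.0, -0.4]
opening: 0.501
grip_force: 0.0
```

Request:
arm_command --delta_pos '[[0,-0.12,0],[0,-0.24,0],[0,-0.36,0],[0,-0.4,0],[0,-0.4,0]]' --delta_rot '[[0,0,0],[0,0,0],[0,0,0],[0,0,0],[0,0,0]]' --claw '[0.5,0.5,0.5,0.5,0.5]'

```text
t: 27.1
eef_pos: [466.7, -245.2, 224.3]
tcp_rot: [-3.141, 0.0, 1.362]
ft_force: [0.1, -0.1, 0.2]
opening: 0.504
grip_force: 0.0
```

```bash
python3 key.py; python3 lamp.py|head -2
python3 - <<'E'
from m import *
im=snap('wrist','kf.png')
h=cv2.cvtColor(im,cv2.COLOR_RGB2HSV)
m=((h[...,0]>168)|(h[...,0]<9))&(h[...,1]>120)&(h[...,2]>70)
b=(h[...,0]>103)&(h[...,0]<130)&(h[...,1]>110)
for y in range(24,72,2): print(y,''.join('R' if m[y,x] else 'B' if b[y,x] else '.' for x in range(265,325)))
E
```

```text
27.1 [ 466.66856649 -245.232724    224.29045369] [-3.14143357e+00  1.86621770e-05  1.36158385e+00] -0.3998660998395453 0.5036403230013973 [ 0.12296128 -0.12845686  0.2272537 ]
expect [275  26]
blue (278, 47, 5, 20) [ 463.5 -121.2] ((463.6654968261719, -120.91110229492188), (16.34552574157715, 3.6893723011016846), 76.81352996826172)
red small
key (265, 0, 24, 45) [ 468.3 -103. ] ((468.95849609375, -103.46833801269531), (31.505041122436523, 18.06964874267578), 77.05535888671875)
dial [472.64003074 -93.60997783] (283.00604248046875, 23.44152069091797) (170.75436401367188, 178.14407348632812)
27.15 [ 466.55955794 -243.73509522  224.28160215] [-0.19056279 -0.22096717  0.01443372] [-6.07031928e-01  3.40815060e-01  1.78619685e+00  2.16664429e-04
  1.01528068e+00 -3.98690828e-01]
24 ............................................................
26 ............................................................
28 ............................................................
30 ............................................................
32 ..........................................................
[... 518 characters left out ...]
...............BB...........................................
52 ..............BBBB..........................................
54 ..............BBBB..........................................
56 ..............BBBB..........................................
58 ..............BBBB..........................................
60 ...........RR.BBBBB.RR......................................
62 ..........RRR..BBBB.RRR.....................................
64 ..........RRR..BBBB.RRR.....................................
66 ..........RRR..BBBB..RRR....................................
68 ..........RRRR.BBBB..RRR....................................
70 ..........RRRR..............................................
```

The pointer is now centred in the band. One last numeric check of the lamp, then hand in.

Run:
```python
from m import *
t=snap('top','topf.png')
c=blob(t,(262,205,295,240),(5,130,120),(18,255,255));o=c is not None and c.reshape(-1,2).mean(0);print('handle',o,'start 274.3,223.0')
if c is not None and np.linalg.norm(o-[274.3,223])<3: print(job_done())
```

```text
handle [274.5625 223.    ] start 274.3,223.0
the job is handed in; nothing more can be done
None
```

The job is handed in: the black heel stands on the pad about 4 mm off centre, the lamp is back at its stop over it, and the blue pointer sits mid-band; I didn't touch the tan heels, tin or thread cone, and the judge's verdict was not shown.

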